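Empty the hand-ball box, judging by its weight

TASK

Pour the steel hand balls out of the white box into the wooden tray. A ball can stay in the pocket behind the closed part of its front, so after tipping hold the box up level and clear of everything for a second and feel its weight; if it is heavier than the empty box, lean it back and sideways so that the rest rolls over to the spout's side, and tip it again, checking again until it weighs empty. Then stand it back upright in the middle of the cork mat, leaving the stapler and the pill bottle where they are.

Things in the scene. Friction and masses are not known exactly. Their poses are not given: they have to be found in the camera images.
- tin: White metal box, closed on top so its contents are hidden: 138 (x) x 144 (y) x 58 mm high, walls and floor 4 mm, 250 g empty; starts on the mat. Origin: centre of underside, z up. Its -x face is closed for y from -68 to -19 mm, open beyond, with a spout (see mouth). From the closed part's end a 3 mm partition runs 34 mm inwards: a ball in this pocket must roll back (+x), then to +y, then out.
- handle (a point): Centre of the box's handle, 90 mm above the box's underside: a flat wooden bar 14 mm thick (box x), 90 mm long (box y), 24 mm tall, with 20 mm of free space between it and the top of the box, on two posts 38 mm either side of the centre. Axes as the box's.
- mouth (a point): Middle of the spout's outer lip, at (-98, +24, +12) mm in the box's frame, axes as the box's. The mouth is 50 mm high and 87 mm wide (y -19 to +68 mm); the spout, with side cheeks 34 mm high, runs 29 mm out from it, its floor rising outwards by about 14 degrees, which keeps the balls in while the box is about level.
- ball0_center (a point): Centre of one of two polished hollow steel balls, 40 mm in diameter, 120 to 160 g each. They start inside the box and roll about in it freely.
- ball1_center (a point): Centre of one of two polished hollow steel balls, 40 mm in diameter, 120 to 160 g each. They start inside the box and roll about in it freely.
- tray: Open square wooden tray, fixed to the desk, 240 x 240 mm, walls 50 mm high and 5 mm thick, floor 5 mm. Origin: centre of its underside; axes along its sides, z up.
- mat: Square cork mat, fixed, 220 x 220 mm, 4 mm thick. Origin: centre of its underside. Mat and tray lie one to the robot's left and the other to its right, either way round.
- stapler: Bystander: stapler 130 x 34 x 48 mm between mat and tray, lying along its x. Origin: centre of its underside.
- pills: Bystander: white bottle, 44 mm in diameter, 85 mm high, between mat and tray, farther out. Origin: centre of its underside.
Not all that is in view belongs to the job. What is shaped like the tin but blue is not meant.

How it is judged (in metres and radians):
On the way, in this order (a step that is already met when the one before it is completed fails the run):
1. the box is tipped (more than 23 degrees) above the tray (angle between tin's own z axis and vertical above 0.4 rad and horizontal distance between mouth and tray below 0.15 m and height (world z) of mouth above 0.02 m), for 0.1 s.
2. with both balls in the tray, the box is held up level (within 14 degrees), its underside more than 40 mm above the desk and not touching the tray, for half a second (x of ball0_center in the frame of tray between -0.115 and 0.115 m and y of ball0_center in the frame of tray between -0.115 and 0.115 m and z of ball0_center in the frame of tray between 0 and 0.045 m and x of ball1_center in the frame of tray between -0.115 and 0.115 m and y of ball1_center in the frame of tray between -0.115 and 0.115 m and z of ball1_center in the frame of tray between 0 and 0.045 m and angle between tin's own z axis and vertical below 0.25 rad and height (world z) of tin above 0.04 m and contact force between tin and tray below 0.1 N and contact force between the fingers and tin above 0.5 N), for 0.5 s.
At the end, for the whole second after the job is handed in: Both balls lie inside the tray; the empty box stands upright and still on the cork mat, the centre of its underside within 50 mm of the mat's centre, released (x of ball0_center in the frame of tray between -0.115 and 0.115 m and y of ball0_center in the frame of tray between -0.115 and 0.115 m and z of ball0_center in the frame of tray between 0 and 0.045 m and x of ball1_center in the frame of tray between -0.115 and 0.115 m and y of ball1_center in the frame of tray between -0.115 and 0.115 m and z of ball1_center in the frame of tray between 0 and 0.045 m and angle between tin's own z axis and vertical below 0.1 rad and horizontal distance between tin and mat below 0.05 m and height (world z) of tin below 0.012 m and linear speed of tin below 0.03 m/s); the robot touches nothing.
It fails at once if the stapler is moved more than 40 mm or tipped over (distance of stapler from where it was at the start of the episode above 0.04 m or angle between stapler's own z axis and vertical above 0.6 rad).
It fails at once if the pill bottle is moved more than 40 mm or tipped over (distance of pills from where it was at the start of the episode above 0.04 m or angle between pills's own z axis and vertical above 0.6 rad).
It also fails if it takes over 67 s, if anything falls off the work surface, if the arm or the gripper's body presses on something with over 40 N, if the wrist force passes 120 N, or if a joint passes its speed limit or range.

ROBOT

A 6-joint arm with a two-finger parallel gripper is mounted at the origin on the work surface. World frame = base frame: x ahead of the robot, y to its left, z up, the work surface at z = 0. Lengths are in mm, angles in rad, forces in N, time in s.
With the tool pointing down it reaches from about 325 to 925 mm from the base axis. Payload 3.1 kg.
Tool frame: the origin (TCP) lies at the very end of the fingers, on their centre line; the grasp point (between the pads) lies 19 mm behind it; z points along the fingers, y is the line along which they close (so a half turn about z gives the same grasp; the last joint's range is limited). The gripper opens to 85 mm and grips with 20 to 120 N. Pads are 22 mm wide; open, the fingers measure 114 mm over their backs; the gripper's body (76 mm by 85 mm) begins 54 mm behind the grasp point. The pads swing forward as they close: fully open they stand 13 mm farther back than shut.
Start: joints at [1.083, 0.217, 1.613, -0, 1.311, -0.112], TCP at [229.368, 581.403, 231.3] pointing down, gripper open.
Joint ranges: [-2.75, 2.75], [-0.78, 2.1], [0.31, 2.55], [-1.13, 4.27], [0.13, 2.63], [-2.58, 2.58]. Speed limits (rad/s): [2.79, 2.79, 3.14, 3.14, 3.14, 3.14].

INTERFACE

Orientations are given as a rotation vector (axis times angle).
In Python, from workcell import bot, camera, camera_params, job, masks_of, place_of gives the robot as it stands.
- The arm moves only by the tool arm_command, never from a script. Its argument "series" is one flat list of numbers, 4 for each row, row after row: the shift along the tool's x, y, z in mm, then the turn about the tool's z in degrees. A call has 1 to 20 rows; each row is the pose to reach, as a shift and turn from the pose commanded when the call began, along the tool's axes at that moment; what a row does not reach only later rows make up. A row lasts 1/10 s, in which the tool goes at most 50 mm and 8.59 degrees, less where a joint would pass 70% of its speed; a pose out of reach is approached as far as the arm can. A call with a gripper value outside its range is refused whole. "grip" is the opening, from 0 (shut) to 1 (fully open), set as the call begins (left out, the last holds). The fingers move at their own pace and stop on an object; "newtons" is the grip in N (left out, the last holds). Time passes only in rows, so rows that repeat a pose let the fingers close. It gives the time, the measured TCP pose, the force, the opening and the grip force at its end, in the units of the state.
- bot.read_state(): the state, without advancing time (a new reading comes with each control period).
- camera(name): name is "scene" or "top" or "wrist"; returns the picture (384x512x3 uint8, red, green, blue); there is no depth.
- camera_params(name): a dict with "fov_y" (degrees; the focal length in pixels is half the picture's height over the tangent of half this angle, whatever the lens; pixels are square), "cx", "cy" (the principal point, pixels), "world_from_camera" (4x4, takes a point from camera to world coordinates). Camera axes: x right, y up, looking along -z (the intrinsics and any distortion apply to the point x, -y, -z); pixel columns grow to the right and rows downward; lengths in mm; the calibration is good to about 2 mm. A picture is of the moment at which its call begins: read the wrist's pose just before it. camera_params takes no time and is no camera call; for the wrist camera it gives the pose at the moment of the call.
- job.job_done(): hands the job in; it is judged then, once.
Trained networks look in the newest picture that a camera, given by its name, has taken for a name from the list of things; names that differ only in an ending like _2 or _b are one class to them, and where a whole thing is asked for, a point or a joint stands for the part that bears it (a point fixed in the world has none). Each returns a list of dicts, best first, with "confidence" (0 to 1); they miss things now and then, are a little off and sometimes report something else, mostly with a low value. They report only what shows in the picture. A call takes as long as a camera call. They do not tell look-alikes from the thing itself.
- masks_of(camera, label): "region" (384x512 bool, what is visible of it) and "at" ([column, row] as shares, 0 to 1, of the picture: columns of its width, rows of its height, amid what is visible of it).
- place_of(camera, label): "at" ([column, row] as shares, 0 to 1, of the picture: columns of its width, rows of its height: a listed point, or the origin of a listed thing).
The state is a dict: "time_s": time; "qpos": joint angles; "qd": joint speeds; "effort": joint torques, N m; "eef_pos": TCP position; "orientation": TCP orientation; "ft_force": force on the tool from outside, world axes, zero at the start; "moment": the same for the moment, N m; "width": opening from 0.0 (shut) to 1.0 (fully open); "gripper_force": force on a finger pad.
Only numpy, scipy, OpenCV 4.12 (cv2) and the standard library are available. Lean on these libraries where they do the work, as an engineer would, in place of code of your own. Each camera call takes 0.05 s, during which the arm holds its last target. There are 200 camera calls.

## Working session

There is one attempt and no reset: what is moved stays moved. The work goes in short steps, Python scripts to look and compute and a tool call to move; the robot and the scene stay as the last step left them, time stands still between calls to the robot, and variables do not carry over. Pictures are saved under pics/ and viewed, at most 10 in all, crops included, and the job is handed in when it is done.

Besides the shell and the picture viewer there is one more tool, called in YAML: its name, and indented under it one key for each argument. arm_command: Moves the arm, as the interface text tells. Its arguments: {"type":"object","properties":{"series":{"type":"array","items":{"type":"number"}},"grip":{"type":"number"},"newtons":{"type":"number"}},"required":["series"]}

```bash
mkdir -p pics; cat > h.py <<'E'
import numpy as np, cv2
from workcell import bot, camera, camera_params, job, masks_of, place_of
def ray(cam,at,P=None):
    P=P or camera_params(cam); f=192/np.tan(np.radians(P['fov_y']/2))
    u,v=at[0]*512,at[1]*384
    d=np.array([(u-P['cx'])/f,-(v-P['cy'])/f,-1]); T=np.array(P['world_from_camera'])
    return T[:3,3],T[:3,:3]@d
def onz(cam,at,z,P=None):
    o,d=ray(cam,at,P); return o+d*(z-o[2])/d[2]
E
python3 - <<'E'
from h import *
ims=[]
for c in('top','scene'):
    im=camera(c); cv2.imwrite(f'pics/{c}0.png',im[...,::-1]); p=camera_params(c); print(c,[k for k in p], np.round(p['world_from_camera'],2).tolist())
    for l,z in(('tin',0),('handle',94),('mouth',16),('tray',0),('mat',0),('stapler',0),('pills',0)):
        for r in place_of(c,l)[:3]: print(l,round(r['confidence'],2),np.round(np.array(r['at'])*[512,384]).tolist(),np.round(onz(c,r['at'],z)).tolist())
print(bot.read_state())
E
```

```text
top ['fov_y', 'cx', 'cy', 'world_from_camera'] [[-0.11, 0.97, -0.21, 270.22], [-0.99, -0.1, 0.02, 87.08], [-0.0, 0.21, 0.98, 1040.16], [0.0, 0.0, 0.0, 1.0]]
tin 0.84 [133.0, 281.0] [260.0, 455.0, 0.0]
tin 0.74 [123.0, 177.0] [575.0, 477.0, 0.0]
tin 0.68 [218.0, 210.0] [443.0, 192.0, 0.0]
handle 0.95 [108.0, 170.0] [574.0, 483.0, 94.0]
handle 0.59 [212.0, 199.0] [460.0, 198.0, 94.0]
mouth 0.8 [103.0, 263.0] [322.0, 533.0, 16.0]
mouth 0.78 [192.0, 227.0] [397.0, 271.0, 16.0]
mouth 0.69 [126.0, 208.0] [476.0, 463.0, 16.0]
tray 0.56 [365.0, 174.0] [505.0, -267.0, 0.0]
stapler 0.74 [280.0, 189.0] [486.0, -1.0, 0.0]
pills 0.77 [272.0, 138.0] [654.0, 3.0, 0.0]
scene ['fov_y', 'cx', 'cy', 'world_from_camera'] [[-0.23, -0.73, 0.64, 1162.25], [0.97, -0.19, 0.14, 221.9], [0.02, 0.65, 0.76, 933.31], [0.0, 0.0, 0.0, 1.0]]
tin 0.96 [379.0, 280.0] [589.0, 472.0, 0.0]
tin 0.95 [292.0, 226.0] [458.0, 198.0, 0.0]
tin 0.91 [372.0, 196.0] [265.0, 443.0, 0.0]
handle 0.65 [391.0, 260.0] [576.0, 477.0, 94.0]
handle 0.64 [291.0, 206.0] [456.0, 185.0, 94.0]
mouth 0.77 [315.0, 212.0] [398.0, 263.0, 16.0]
mout
[... 236 characters left out ...]
16.0, 264.0] [651.0, 5.0, 0.0]
{'time_s': 0.8, 'qpos': array([ 1.08281348e+00,  2.16866091e-01,  1.61337148e+00, -2.24310422e-05,
        1.31132441e+00, -1.12200992e-01]), 'qd': array([ 0.00047041,  0.00187709, -0.00020932, -0.00167273, -0.00023531,
       -0.00011584]), 'effort': array([-6.65265216e-04, -3.96843088e+01, -3.04229343e+01, -2.07874637e-04,
        7.00954988e-04,  4.13613421e-06]), 'eef_pos': array([229.37043655, 581.41119081, 231.33623627]), 'orientation': array([5.86795350e-01, 3.08627421e+00, 3.59524589e-05]), 'ft_force': array([0.13725288, 0.16043004, 1.12894545]), 'moment': array([-0.02500583,  0.04044811,  0.05960274]), 'gripper_force': 0.0, 'width': 1.0001031257137878}
```

```bash
python3 -c "
import cv2,numpy as np
a=cv2.imread('pics/top0.png');b=cv2.imread('pics/scene0.png')
cv2.imwrite('pics/a.png',np.vstack([a,b])[:, :] if 0 else cv2.resize(np.hstack([a,b]),(800,300)))
cv2.imwrite('pics/t.png',cv2.resize(a,(784,588)))"
```

```text
(no output)
```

View pics/t.png

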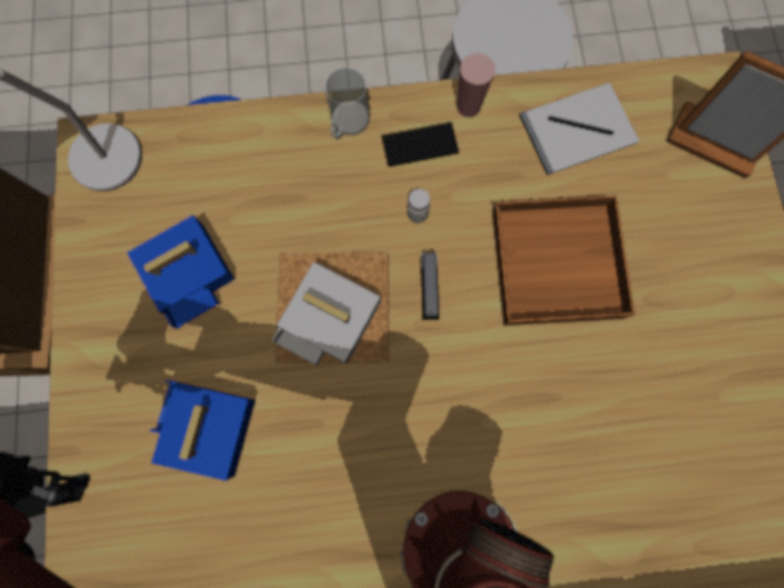

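View pics/scene0.png

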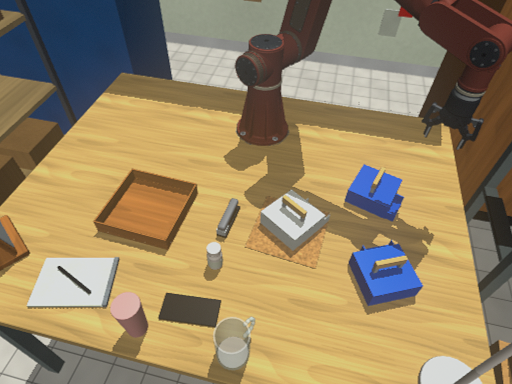

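Candidates for "tin": blue at (133,281) and (115,178) in the top picture (native pixels), white at (215,203) lying on the cork mat. Only the white one fits; both blue ones are look-alikes. I'll confirm in a crop and measure the tray.

```bash
python3 - <<'E'
from h import *
a=cv2.imread('pics/top0.png')
c=cv2.resize(a[150:250,165:435],None,fx=2.96,fy=2.96,interpolation=cv2.INTER_CUBIC)
cv2.imwrite('pics/crop.png',c)
camera('top')
for l,z in(('tray',50),('mat',4),('handle',105)):
    for r in masks_of('top',l)[:3]:
        m=r['region'].astype(np.uint8); cn=max(cv2.findContours(m,0,2)[0],key=cv2.contourArea)
        b=cv2.boxPoints(cv2.minAreaRect(cn)) if l!='tray' else cv2.approxPolyDP(cv2.convexHull(cn),6,True)[:,0]
        print(l,round(r['confidence'],2),[(np.round(p).tolist(),np.round(onz('top',np.array(p)/[512,384],z))[:2].tolist()) for p in b])
E
```

```text
tray 0.81 [([401, 128], [624.0, -383.0]), ([413, 204], [391.0, -372.0]), ([329, 211], [397.0, -129.0]), ([323, 133], [633.0, -147.0])]
tray 0.5 [([274, 123], [681.0, -3.0]), ([278, 140], [626.0, -9.0]), ([269, 144], [616.0, 19.0])]
mat 0.72 [([181.0, 164.0], [597.0, 294.0]), ([253.0, 164.0], [573.0, 73.0]), ([253.0, 235.0], [356.0, 95.0]), ([181.0, 235.0], [378.0, 308.0])]
handle 0.76 [([175.0, 222.0], [406.0, 300.0]), ([203.0, 169.0], [543.0, 213.0]), ([250.0, 194.0], [459.0, 93.0]), ([221.0, 246.0], [326.0, 181.0])]
handle 0.63 [([96.0, 301.0], [221.0, 515.0]), ([109.0, 246.0], [359.0, 478.0]), ([166.0, 260.0], [307.0, 328.0]), ([153.0, 315.0], [171.0, 370.0])]
```

View pics/crop.png

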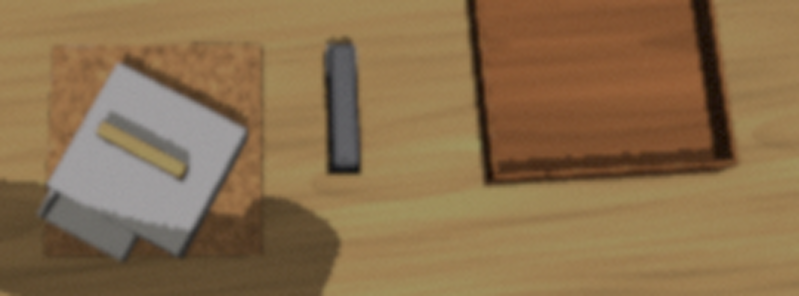

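arm_command:
  series: [-354,-279,0,101,-354,-279,0,101,-354,-279,0,101,-354,-279,0,101,-354,-279,0,101,-354,-279,0,101,-354,-279,0,101,-354,-279,0,101,-354,-279,0,101,-354,-279,0,101,-354,-279,0,101,-354,-279,0,101,-354,-279,0,101,-354,-279,0,101]
  grip: 1
  newtons: 60

```text
time_s: 2.4
eef_pos: [456.3, 192.0, 231.4]
orientation: [2.753, 1.514, 0.0]
ft_force: [-0.5, -0.3, -0.2]
width: 0.997
gripper_force: 0.0
```

The crop shows the white box on the mat, with its wooden bar at crop (143,150) and its spout lower left near (88,225). That matches the description. Now a wrist look to centre on the bar.

```bash
python3 - <<'E'
from h import *
P=camera_params('wrist'); im=camera('wrist'); cv2.imwrite('pics/w0.png',im[...,::-1])
print(np.round(P['world_from_camera'],2).tolist(),P['fov_y'],bot.read_state()['eef_pos'])
for l,z in(('handle',94),('mouth',16),('mat',0),('tin',4)):
    for r in place_of('wrist',l)[:2]: print(l,round(r['confidence'],2),np.round(np.array(r['at'])*[512,384]).tolist(),np.round(onz('wrist',r['at'],z,P),1).tolist())
h=cv2.cvtColor(im,cv2.COLOR_RGB2HSV); m=((h[...,0]>12)&(h[...,0]<32)&(h[...,1]>70)).astype(np.uint8)
t=masks_of('wrist','tin')
if t:
    cn=max(cv2.findContours(t[0]['region'].astype(np.uint8),0,2)[0],key=cv2.contourArea)
    hull=cv2.fillConvexPoly(np.zeros_like(m),cv2.convexHull(cn),1); k=cv2.morphologyEx(m&hull,cv2.MORPH_OPEN,np.ones((3,3)))
    for cn in sorted(cv2.findContours(k,0,2)[0],key=cv2.contourArea)[-2:]:
        b=cv2.boxPoints(cv2.minAreaRect(cn)); print(b.tolist(),[np.round(onz('wrist',p/[512,384],106,P)[:2]).tolist() for p in b])
E
```

```text
[[0.85, 0.51, 0.15, 495.35], [-0.53, 0.81, 0.25, 255.15], [0.0, -0.29, 0.96, 372.88], [0.0, 0.0, 0.0, 1.0]] 69.69895572663968 [456.2131708  192.04462618 231.34877103]
handle 0.7 [248.0, 177.0] [456.6, 201.6, 94.0]
mouth 0.77 [175.0, 145.0] [390.3, 272.0, 16.0]
tin 0.9 [248.0, 164.0] [453.7, 199.1, 4.0]
tin 0.64 [16.0, 84.0] [264.4, 438.4, 4.0]
[[171.89501953125, 188.00550842285156], [188.90054321289062, 187.11048889160156], [190.83978271484375, 223.95579528808594], [173.83425903320312, 224.85081481933594]] [[388.0, 235.0], [403.0, 227.0], [381.0, 193.0], [366.0, 202.0]]
[[240.70278930664062, 225.94216918945312], [242.21417236328125, 139.79324340820312], [255.47323608398438, 140.02584838867188], [253.96185302734375, 226.17477416992188]] [[424.0, 163.0], [474.0, 237.0], [484.0, 230.0], [436.0, 156.0]]
```

View pics/w0.png

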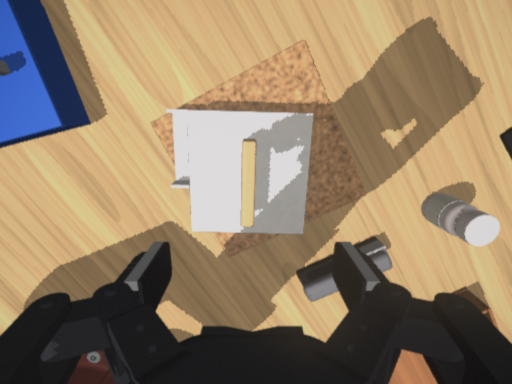

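The wrist view shows the bar upright at pixels (248,183), 89 mm long, with the spout to the left at (178,150). That puts the bar centre at about (455,199), so I go down and grip.

arm_command:
  series: [5,-4,50,1.5,5,-4,90,1.5,5,-4,120,1.5,5,-4,140,1.5,5,-4,151,1.5,5,-4,153,1.5,5,-4,153,1.5]
  grip: 1

```text
time_s: 3.4
eef_pos: [456.2, 198.5, 78.9]
orientation: [2.774, 1.474, 0.001]
ft_force: [0.5, 0.4, -0.0]
width: 1.002
gripper_force: 0.0
```

arm_command:
  series: [0,0,0,0,0,0,0,0,0,0,0,0,0,0,0,0,0,0,0,0,0,0,0,0,0,0,0,0,0,0,0,0]
  grip: 0
  newtons: 60

```text
time_s: 4.2
eef_pos: [456.1, 198.4, 78.8]
orientation: [2.774, 1.474, 0.001]
ft_force: [0.6, -0.5, 4.1]
width: 0.153
gripper_force: 59.8
```

arm_command:
  series: [0,0,-3,0,0,0,-10,0,0,0,-25,0,0,0,-45,-2,0,0,-65,-4,0,0,-85,-7,0,0,-100,-10,0,0,-110,-13,0,0,-115,-16,0,0,-118,-19,0,0,-120,-22,0,0,-120,-25,0,0,-120,-28,0,0,-120,-30,0,0,-120,-31,0,0,-120,-31.4,0,0,-120,-31.4,0,0,-120,-31.4]

```text
time_s: 6.0
eef_pos: [455.4, 198.3, 198.1]
orientation: [-2.272, -2.169, 0.001]
ft_force: [0.1, -1.0, -5.3]
width: 0.151
gripper_force: 58.7
```

```bash
python3 - <<'E'
from h import *
camera('wrist');s=bot.read_state(); print(s['ft_force'],s['moment'],s['qpos'],s['eef_pos'],s['orientation'])
E
```

```text
[-0.0843907  -0.25707323 -4.9938592 ] [-0.02643178  0.06222015 -0.02723355] [ 2.69217890e-01 -2.71682226e-02  1.94227071e+00 -1.73902786e-06
  1.22683272e+00  3.15366498e-01] [455.45954522 198.28386973 198.18777927] [-2.27198690e+00 -2.16948611e+00  4.75159021e-04]
```

arm_command:
  series: [-8,1,-3,0,-20,3,-6,0,-36,6,-10,0,-57,9,-15,0,-82,14,-20,0,-110,18,-25,0,-140,23,-30,0,-170,28,-34,0,-200,33,-37,0,-230,38,-39,0,-260,43,-40,0,-290,48,-40,0,-320,53,-40,0,-350,58,-40,0,-378,63,-40,0,-403,67,-40,0,-425,71,-40,0,-442,74,-40,0,-453,76,-40,0,-460,77,-40,0]

```text
time_s: 8.05
eef_pos: [511.2, -265.7, 238.3]
orientation: [-2.273, -2.169, 0.0]
ft_force: [-0.2, 1.0, -5.5]
width: 0.152
gripper_force: 58.7
```

```bash
python3 - <<'E'
from h import *
P=camera_params('wrist'); w=camera('wrist'); t=camera('top'); s=bot.read_state(); print(s['ft_force'],s['eef_pos'],s['qpos'])
cv2.imwrite('pics/w1.png',cv2.resize(np.hstack([w,t]),(800,300))[...,::-1])
np.save('Pw1.npy',P['world_from_camera']); cv2.imwrite('pics/w1r.png',w[...,::-1])
for c,Q in(('wrist',P),('top',None)):
  for l,z in(('handle',s['eef_pos'][2]+12),('mouth',s['eef_pos'][2]-60),('tray',0)):
    for r in place_of(c,l)[:2]: print(c,l,round(r['confidence'],2),np.round(np.array(r['at'])*[512,384]).tolist(),np.round(onz(c,r['at'],z,Q),1).tolist())
E
```

```text
[ 0.34399358  0.8047109  -5.12210454] [ 511.28189184 -265.2576455   238.28896403] [-6.00411460e-01  1.07845170e-01  1.72440499e+00  4.71077679e-07
  1.30957312e+00 -5.53825014e-01]
wrist handle 0.91 [250.0, 261.0] [510.2, -267.6, 250.3]
wrist mouth 0.79 [123.0, 180.0] [415.7, -236.9, 178.3]
top handle 0.8 [393.0, 147.0] [507.7, -260.9, 250.3]
top handle 0.58 [108.0, 171.0] [519.4, 416.9, 250.3]
top mouth 0.9 [104.0, 261.0] [316.5, 461.3, 178.3]
top mouth 0.78 [379.0, 191.0] [417.6, -234.5, 178.3]
top tray 0.64 [363.0, 170.0] [518.9, -263.6, 0.0]
```

View pics/w1.png

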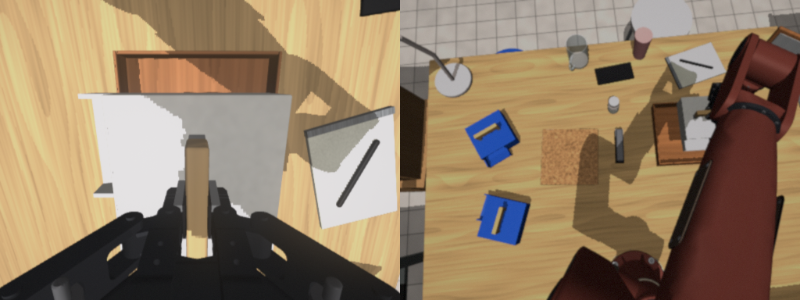

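The wrist picture shows the tray's left wall top edge, its corners at about (147,67) and (356,67) native pixels, with the box level above the tray. From these I get the tray's pose.

```bash
python3 - <<'E'
from h import *
P=camera_params('wrist'); im=cv2.imread('pics/w1r.png')
h=cv2.cvtColor(im,cv2.COLOR_BGR2HSV)
m=cv2.morphologyEx(((h[...,1]>140)&(h[...,2]<215)&((h[...,0]<14)|(h[...,0]>170))).astype(np.uint8)[:130],cv2.MORPH_OPEN,np.ones((3,3)))
cn=max(cv2.findContours(m,0,2)[0],key=cv2.contourArea); print(cv2.boundingRect(cn))
for p in [(147,66),(356,66)]+cv2.approxPolyDP(cv2.convexHull(cn),3,True)[:,0].tolist(): print(p,np.round(onz('wrist',np.array(p)/[512,384],50,P),1))
E
```

```text
Traceback (most recent call last):
ValueError: max() iterable argument is empty
```

```bash
python3 - <<'E'
from h import *
P=camera_params('wrist'); im=cv2.imread('pics/w1r.png')
g=cv2.cvtColor(im,cv2.COLOR_BGR2GRAY).astype(int)
print(g[55:125:2,250].tolist()); print(g[90,130:175].tolist()); print(g[90,335:375].tolist())
for p in [(147,66),(356,66)]: print(p,np.round(onz('wrist',np.array(p)/[512,384],50,P),1))
E
```

```text
[116, 115, 115, 114, 113, 96, 96, 70, 51, 54, 94, 99, 100, 99, 102, 141, 160, 160, 160, 160, 161, 160, 160, 161, 161, 161, 162, 162, 161, 162, 162, 156, 104, 124, 160]
[177, 178, 180, 183, 188, 196, 199, 200, 200, 201, 203, 204, 203, 202, 202, 202, 175, 155, 151, 136, 101, 74, 64, 63, 62, 63, 63, 65, 65, 65, 63, 66, 87, 96, 97, 95, 91, 91, 90, 91, 90, 91, 90, 90, 90]
[96, 95, 93, 92, 93, 91, 91, 86, 62, 50, 50, 50, 51, 51, 50, 49, 50, 49, 51, 54, 73, 89, 97, 103, 120, 121, 120, 119, 119, 123, 128, 131, 133, 134, 134, 133, 132, 131, 130, 130]
(147, 66) [ 401.9 -137.6   50. ]
(356, 66) [ 630.7 -147.6   50. ]
```

arm_command:
  series: [-4,0,5,0,-12,0,15,0,-24,0,30,0,-38,0,48,0,-54,0,66,0,-68,0,82,0,-80,0,95,0,-87,0,104,0,-90,0,107,0,-90,0,108,0,-90,0,108,0,-90,0,108,0]

```text
time_s: 9.65
eef_pos: [507.9, -354.5, 131.4]
orientation: [2.27, 2.169, 0.001]
ft_force: [0.4, -0.6, -5.8]
width: 0.153
gripper_force: 58.7
```

arm_command:
  series: [0,0,2,0,0,0,4,0,0,0,6,0,0,0,7,0,0,0,7,0]
  newtons: 25

```text
time_s: 10.15
eef_pos: [507.5, -354.6, 124.8]
orientation: [2.272, 2.17, 0.0]
ft_force: [-3.1, 4.1, 4.4]
width: 0.151
gripper_force: 60.2
```

arm_command:
  series: [0,0,0,0,5,0,2,0,9,0,3,0,13,0,5,0,17,0,7,0,21,0,9,0,25,0,12,0,29,0,15,0,33,0,18,0,36,0,21,0]
  grip: 0
  newtons: 25

```text
time_s: 11.15
eef_pos: [510.9, -319.4, 106.6]
orientation: [2.268, 2.167, 0.002]
ft_force: [-5.2, 7.9, 17.0]
width: 0.15
gripper_force: 67.9
```

```bash
python3 - <<'E'
from h import *
w=camera('wrist'); t=camera('scene')
cv2.imwrite('pics/w2.png',cv2.resize(np.hstack([w,t]),(800,300))[...,::-1])
E
```

```text
(no output)
```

View pics/w2.png

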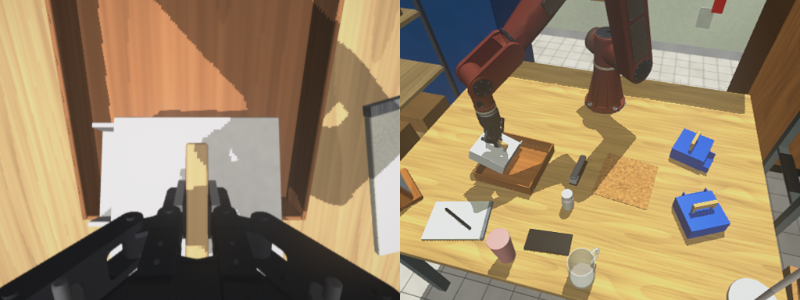

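arm_command:
  series: [2,0,3,0,4,0,6,0,5,0,8,0,5,0,8,0,5,0,8,0]

```text
time_s: 11.75
eef_pos: [511.4, -311.9, 98.9]
orientation: [2.271, 2.17, 0.006]
ft_force: [-3.9, 13.4, 18.7]
width: 0.152
gripper_force: 72.6
```

```bash
python3 - <<'E'
from h import *
t=camera('scene'); s=bot.read_state(); print(s['ft_force'],s['moment'],s['gripper_force'],s['eef_pos'])
c=t[150:260,60:220]
cv2.imwrite('pics/s3.png',cv2.resize(c,(800,550),interpolation=cv2.INTER_CUBIC)[...,::-1])
E
```

```text
[-5.06559274 13.60340711 19.70199561] [ 1.46798743  0.94351679 -0.01447205] 72.58016109466553 [ 511.36037016 -311.93851059   98.85867212]
```

View pics/s3.png

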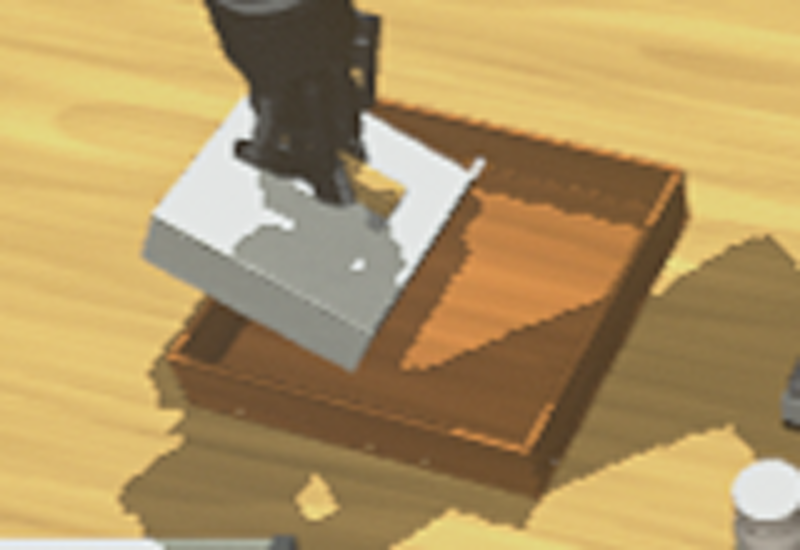

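The crop shows the box tipped with its +y side down in the tray and its -y side up over the right wall. I compute the angle from the far face's bottom edge (crop (145,255) to (355,370)).

```bash
python3 - <<'E'
from h import *
n=np.array([.999,-.045,0]); c=np.array([511.4,-312,0])+69*n
for a,b in (((145,255),(355,370)),((150,213),(370,335))):
    Q=[]
    for p in (a,b):
        o,d=ray('scene',((60+p[0]/5)/512,(150+p[1]/5)/384)); Q.append(o+d*((c-o)@n)/(d@n))
    v=Q[1]-Q[0]; print(np.round(Q,0),np.linalg.norm(v),np.arctan2(-v[2],v[1]))
E
```

```text
[[ 576. -421.   76.]
 [ 581. -297.    6.]] 142.64709642065313 0.5119318072482136
[[ 576. -401.  122.]
 [ 582. -275.   51.]] 144.73100136297936 0.5136460149689718
```

Tilt is 0.51 rad with the corner on the tray floor and the mouth at about 40 mm, so step 1 should be met. Next I lift, shift into the tray and lever the box level against the floor.

arm_command:
  series: [0,0,-15,0,0,0,-35,0,5,0,-50,0,15,0,-60,0,28,0,-60,0,42,0,-60,0,56,0,-58,0,66,0,-50,0,70,0,-38,0,70,0,-25,0,70,0,-14,0,70,0,-6,0,70,0,-2,0]

```text
time_s: 13.1
eef_pos: [511.7, -244.8, 97.8]
orientation: [-2.27, -2.168, 0.003]
ft_force: [-10.6, 2.1, 21.2]
width: 0.153
gripper_force: 72.0
```

arm_command:
  series: [-2,0,1,0,-6,0,2,0,-12,0,4,0,-18,0,6,0,-24,0,8,0,-30,0,11,0,-36,0,14,0,-42,0,17,0,-48,0,21,0,-52,0,23,0,-55,0,25,0,-56,0,26,0]

```text
time_s: 14.3
eef_pos: [511.6, -298.6, 75.7]
orientation: [-2.272, -2.166, -0.007]
ft_force: [-7.0, 14.9, 28.0]
width: 0.152
gripper_force: 73.2
```

arm_command:
  series: [0,0,-10,0,0,0,-30,0,0,0,-55,0,0,0,-75,0,0,0,-90,0,0,0,-95,0,0,0,-95,0,0,0,-95,0]

```text
time_s: 15.1
eef_pos: [509.0, -299.3, 163.8]
orientation: [-2.27, -2.168, 0.001]
ft_force: [-0.6, 0.2, -6.6]
width: 0.152
gripper_force: 68.3
```

```bash
python3 - <<'E'
from h import *
w=camera('wrist');t=camera('scene'); s=bot.read_state(); print(s['ft_force'],s['moment'],s['gripper_force'],s['eef_pos'])
c=cv2.resize(t[120:260,60:247],(512,384))
cv2.imwrite('pics/s4.png',cv2.resize(np.hstack([w,c]),(800,300),interpolation=cv2.INTER_CUBIC)[...,::-1])
E
```

```text
[-0.10441657  0.15923721 -5.73148928] [-0.15162377  0.01216867 -0.03180968] 68.27705383300781 [ 508.79519741 -299.01866308  163.47818088]
```

View pics/s4.png

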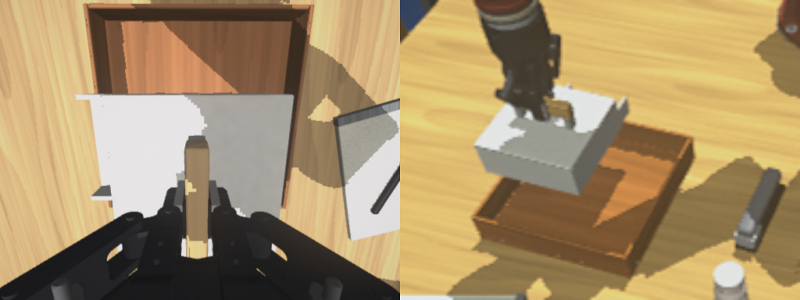

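Level again, about 5.4 N so both balls are still inside, on the +y side by the moment. Now over the far wall for the pour.

arm_command:
  series: [1,2,0,0,3,6,0,0,6,12,0,0,9,20,0,0,13,30,0,0,17,41,0,0,21,52,0,0,25,63,0,0,28,73,0,0,31,81,4,0,32,87,10,0,33,91,18,0,33,93,26,0,33,93,32,0,33,93,36,0,33,93,36,0,33,93,36,0]

```text
time_s: 16.9
eef_pos: [604.0, -271.2, 129.3]
orientation: [-2.272, -2.169, 0.0]
ft_force: [0.5, -0.4, -4.9]
width: 0.152
gripper_force: 68.3
```

arm_command:
  series: [0,0,1,0,0,0,2,0,0,0,3,0,0,0,4,0]

```text
time_s: 17.3
eef_pos: [604.2, -271.0, 125.4]
orientation: [2.272, 2.17, 0.0]
ft_force: [-1.2, -0.3, -4.6]
width: 0.155
gripper_force: 68.3
```

arm_command:
  series: [0,0,1,0,0,0,2,0,0,0,3,0]

```text
time_s: 17.6
eef_pos: [604.2, -271.0, 122.2]
orientation: [-2.272, -2.17, 0.0]
ft_force: [0.6, 0.1, -5.7]
width: 0.152
gripper_force: 68.3
```

arm_command:
  series: [0,0,1,0,0,0,2,0,0,0,3,0,0,0,4,0]

```text
time_s: 18.0
eef_pos: [604.7, -272.0, 120.9]
orientation: [2.27, 2.169, -0.0]
ft_force: [-5.2, -1.0, 8.7]
width: 0.153
gripper_force: 70.4
```

arm_command:
  series: [0,0,-2,0,0,0,-5,0,0,0,-8,0,0,-4,-8,0,0,-8,-8,0,0,-12,-7,0,0,-16,-6,0,0,-20,-5,0,0,-24,-4,0,0,-28,-3,0,0,-32,-2,0,0,-36,-1,0,0,-36,-1,0]
  grip: 0.45

```text
time_s: 19.3
eef_pos: [567.9, -269.3, 119.3]
orientation: [-2.272, -2.17, -0.0]
ft_force: [0.4, 0.1, 0.6]
width: 0.449
gripper_force: 0.0
```

```bash
python3 - <<'E'
from h import *
w=camera('wrist');t=camera('scene'); s=bot.read_state(); print(s['ft_force'],s['moment'],s['width'],s['eef_pos'])
c=cv2.resize(t[120:260,60:247],(512,384))
cv2.imwrite('pics/s5.png',cv2.resize(np.hstack([w,c]),(800,300),interpolation=cv2.INTER_CUBIC)[...,::-1])
for l in('ball0_center','ball1_center'):
  for k in('scene','wrist','top'):
    if k=='top': camera('top')
    for r in place_of(k,l)[:3]: print(k,l,round(r['confidence'],2),np.round(np.array(r['at'])*[512,384]).tolist(),np.round(onz(k,r['at'],25)).tolist())
E
```

```text
[ 0.55485758  0.34640047 -0.62523138] [ 0.0296031  -0.00563363  0.03070018] 0.4509228935827317 [ 568.36570747 -269.41416007  119.47394942]
scene ball0_center 0.71 [213.0, 262.0] [660.0, -1.0, 25.0]
scene ball0_center 0.4 [169.0, 188.0] [424.0, -228.0, 25.0]
wrist ball0_center 0.66 [77.0, 157.0] [420.0, -227.0, 25.0]
top ball0_center 0.42 [358.0, 195.0] [437.0, -228.0, 25.0]
top ball0_center 0.19 [280.0, 187.0] [487.0, -0.0, 25.0]
scene ball1_center 0.45 [164.0, 198.0] [469.0, -229.0, 25.0]
top ball1_center 0.49 [353.0, 190.0] [455.0, -215.0, 25.0]
```

View pics/s5.png

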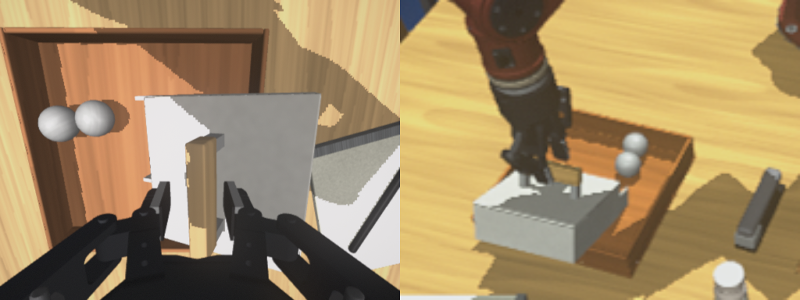

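Both balls lie in the tray at about (424,-228) and (465,-228), clear of the box, which leans on the far wall with its bar between the fingers. I close in stages, which squares the bar to the pads, and follow the arc back.

arm_command:
  series: [0,4,-1,0,0,8,-3,0,0,13,-5,0,0,18,-8,0,0,22,-10,0]
  grip: 0.3
  newtons: 50

```text
time_s: 20.3
eef_pos: [591.0, -270.5, 129.9]
orientation: [2.271, 2.17, 0.0]
ft_force: [-1.1, -0.1, 0.5]
width: 0.3
gripper_force: 0.5
```

arm_command:
  series: [0,3,0,0,0,6,0,0,0,9,0,0,0,12,0,0,0,12,0,0,0,12,0,0]
  grip: 0
  newtons: 50

```text
time_s: 20.9
eef_pos: [604.6, -271.6, 133.3]
orientation: [2.268, 2.167, 0.003]
ft_force: [-3.1, 1.8, 9.8]
width: 0.151
gripper_force: 50.5
```

arm_command:
  series: [0,0,-10,0,0,0,-30,0,0,0,-50,0,0,0,-65,0,0,0,-70,0,0,0,-70,0,0,0,-70,0,0,0,-70,0,0,0,-70,0,0,0,-70,0,0,0,-70,0,0,0,-70,0,0,0,-70,0,0,0,-70,0,0,0,-70,0,0,0,-70,0,0,0,-70,0,0,0,-70,0]

```text
time_s: 22.7
eef_pos: [602.2, -270.9, 199.3]
orientation: [2.272, 2.17, -0.0]
ft_force: [-0.2, -0.7, -2.8]
width: 0.15
gripper_force: 48.8
```

```bash
python3 - <<'E'
from h import *
w=camera('wrist');t=camera('scene')
f=[]
for i in range(3): f.append(bot.read_state()['ft_force'][2]); camera('top')
s=bot.read_state(); print(f,s['eef_pos'],s['time_s'])
c=cv2.resize(t[120:260,60:247],(512,384))
cv2.imwrite('pics/s6.png',cv2.resize(np.hstack([w,c]),(800,300),interpolation=cv2.INTER_CUBIC)[...,::-1])
for k in('scene','wrist'):
    for r in place_of(k,'ball0_center')[:3]+place_of(k,'ball1_center')[:2]: print(k,round(r['confidence'],2),np.round(onz(k,r['at'],25)).tolist())
for r in place_of('top','mat')+place_of('scene','mat'): print(onz('top' ,r['at'],0),onz('scene',r['at'],0))
m=masks_of('top','mat')
if m:
    cn=max(cv2.findContours(m[0]['region'].astype(np.uint8),0,2)[0],key=cv2.contourArea); r=cv2.minAreaRect(cn); print(r, onz('top',np.array(r[0])/[512,384],4), np.round([onz('top',p/[512,384],4)[:2] for p in cv2.boxPoints(r)]).tolist())
E
```

```text
[np.float64(-1.655914865391503), np.float64(-2.5658870975944343), np.float64(-1.9909630597367642)] [ 602.16648191 -270.91094187  199.27515031] 22.95
scene 0.42 [414.0, -233.0, 25.0]
scene 0.43 [463.0, -231.0, 25.0]
wrist 0.58 [420.0, -228.0, 25.0]
wrist 0.93 [459.0, -222.0, 25.0]
[465.30936281 195.63095568   0.        ] [424.7479797  -64.09231376   0.        ]
[356.99552605 -18.01481393   0.        ] [ 4.77674793e+02  1.97714812e+02 -1.13686838e-13]
[550.25886441 410.25798998   0.        ] [ 400.36554561 -334.38694486    0.        ]
[472.28499182 472.18766318   0.        ] [ 5.28915572e+02 -3.44816674e+02 -1.13686838e-13]
((216.5, 199.5), (73.0, 75.0), 90.0) [473.67172342 194.23051864   4.        ] [[601.0, 300.0], [576.0, 69.0], [352.0, 93.0], [376.0, 314.0]]
```

View pics/s6.png

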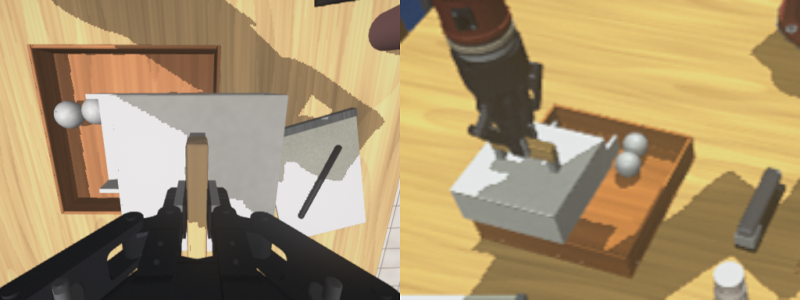

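Weight is about 2.3 N (the empty box), both balls are in the tray, and the box was held level for over a second. Now back to the mat, centre about (471,196).

arm_command:
  series: [10,-3,-5,0,30,-10,-10,0,60,-20,-15,0,92,-30,-15,0,124,-41,-15,0,156,-52,-15,0,188,-62,-15,0,220,-73,-15,0,252,-83,-15,0,284,-94,-15,0,316,-104,-15,0,348,-115,-15,0,380,-126,-10,0,410,-136,0,0,435,-144,15,0,450,-149,35,0,458,-152,60,0,460,-152,85,0,460,-152,105,0,460,-152,112,0]

```text
time_s: 25.3
eef_pos: [469.4, 195.8, 87.5]
orientation: [-2.269, -2.169, 0.008]
ft_force: [-14.0, -3.4, 34.3]
width: 0.149
gripper_force: 54.1
```

arm_command:
  series: [0,0,2,0,0,0,5,0,0,0,7,0]

```text
time_s: 25.6
eef_pos: [470.6, 196.1, 87.5]
orientation: [-2.269, -2.168, 0.008]
ft_force: [-23.3, -5.5, 47.0]
width: 0.149
gripper_force: 55.9
```

It touched earlier than expected because the grip sits higher on the bar; I ease off, open and rise.

arm_command:
  series: [0,0,-4,0,0,0,-7,0,0,0,-7,0]

```text
time_s: 25.9
eef_pos: [472.0, 195.9, 88.2]
orientation: [2.271, 2.169, 0.003]
ft_force: [0.4, -0.0, -2.7]
width: 0.149
gripper_force: 49.1
```

arm_command:
  series: [0,0,0,0,0,0,0,0,0,0,0,0,0,0,0,0,0,0,0,0,0,0,0,0,0,0,-5,0,0,0,-20,0,0,0,-45,0,0,0,-75,0,0,0,-110,0,0,0,-140,0,0,0,-150,0,0,0,-150,0,0,0,-150,0]
  grip: 0.9

```text
time_s: 27.4
eef_pos: [470.6, 195.3, 235.8]
orientation: [-2.271, -2.169, 0.003]
ft_force: [-0.2, -0.9, -0.1]
width: 0.903
gripper_force: 0.0
```

```bash
python3 - <<'E'
from h import *
P=camera_params('wrist'); camera('wrist'); camera('scene'); s=bot.read_state(); print(s['ft_force'],s['eef_pos'],s['time_s'],s['width'])
for l,z in(('handle',94),('tin',4),('mouth',16),('mat',0),('stapler',0),('pills',0),('ball0_center',25),('ball1_center',25),('tray',0)):
  for c,Q in(('wrist',P),('scene',None)):
    for r in place_of(c,l)[:3]: print(c,l,round(r['confidence'],2),np.round(onz(c,r['at'],z,Q)).tolist())
E
```

```text
[ 0.03196352 -0.41013035 -0.33320542] [470.02324909 195.17761471 234.82338492] 27.5 0.9032750870774436
wrist handle 0.65 [474.0, 195.0, 94.0]
scene handle 0.94 [264.0, 442.0, 94.0]
scene handle 0.81 [576.0, 469.0, 94.0]
scene handle 0.72 [476.0, 188.0, 94.0]
wrist tin 0.71 [469.0, 195.0, 4.0]
scene tin 0.92 [476.0, 188.0, 4.0]
scene tin 0.83 [579.0, 478.0, 4.0]
scene tin 0.74 [274.0, 441.0, 4.0]
wrist mouth 0.79 [375.0, 222.0, 16.0]
scene mouth 0.88 [486.0, 456.0, 16.0]
scene mouth 0.81 [315.0, 522.0, 16.0]
scene mouth 0.78 [376.0, 204.0, 16.0]
wrist stapler 0.81 [488.0, 4.0, 0.0]
scene stapler 0.61 [495.0, -0.0, 0.0]
wrist pills 0.45 [648.0, 6.0, 0.0]
wrist pills 0.35 [472.0, 193.0, 0.0]
scene pills 0.77 [636.0, 1.0, 0.0]
scene pills 0.28 [497.0, 4.0, -0.0]
scene ball0_center 0.52 [431.0, -232.0, 25.0]
scene ball1_center 0.61 [461.0, -228.0, 25.0]
scene tray 0.81 [492.0, -265.0, -0.0]
```

Everything is in place: the box is at about (472,194) on the mat, the bystanders are unmoved, and both balls are in the tray.

```bash
python3 -c "
from workcell import job
print(job.job_done())"
```

```text
the job is handed in; nothing more can be done
None
```

I handed the job in at about 27.5 s: both balls are in the tray, the box weighed about 2.3 N held up (empty) and stands released near the middle of the mat, and the stapler and pill bottle look unmoved; no verdict was returned.

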